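# Pry the spring clip off the reel spindle with the hooked pick

### The job

The empty bobbin on the reel stand has to be changed, so take off the spring clip that holds it: pick up the hooked pick from its rest, put the hook down into the clip's eye and pull the clip sideways out of its groove until the whole clip lies beside the spindle and none of it is around it. Leave the clip lying on the bobbin or on the bench, then lay the pick back on its rest or flat on the bench without dropping it. Move the clip only with the pick, never with the gripper, and do not disturb the other things on the bench.

Things in the scene. Friction and masses are not known exactly. Their poses are not given: they have to be found in the camera images.
- reel_stand: Fixed upright reel stand: round dark foot 140 mm across, grey bobbin 150 mm across (upper flange at 58 to 64 mm height), steel spindle in the middle: collar 42 mm across at 64 to 77 mm height, groove 32 mm across at 77 to 85.5 mm, head 38 mm across up to 100 mm. Oiled, slippery. Origin: centre of the underside, on the bench, z up; its yaw does not matter.
- groove (a point): Point on the spindle's axis at the height of the clip's wire when seated, 80.5 mm above the bench (16.5 mm above the bobbin's upper flange).
- clip: Dark spring clip of 7 mm round wire, 71 x 48 mm, flat: a C, 32 mm inside, snapped around the groove, and behind it a closed round eye. Origin: centre of the C, mid-wire. +x: from spindle to eye, roughly to the robot's left (+y) within 0.45 rad; z up. Pulling it to +x spreads its sprung arms: up to about 8 N at 5 mm, then it snaps off and slides freely. Arms end 22 mm behind the origin. 70 g.
- clip_eye (a point): Centre of the clip's eye, 32 mm from the clip's origin along its +x, mid-wire height. The eye's open inside is 19 mm across, with 16.5 mm of free height under the middle of the wire down to the bobbin flange.
- pick: Hooked pick, level in its rest: aluminium handle 110 mm long (x -70 to +40 mm), 14 mm wide (y), 18 mm high (z), then a steel shank 6 mm thick that bends straight down (-z) 100 mm ahead of the origin. Origin: handle's centre line near the centre of mass, where to grip from above; 50 mm over the bench in the rest. +x to the hook: in the rest roughly -y, within 0.4 rad; z up. About 100 g.
- hook_tip (a point): Lower end of the pick's hook, 6 mm thick: 100 mm ahead of and 36 mm below the pick's origin.
- pick_rest: Fixed dark wooden rest: base board 116 x 70 x 10 mm and two upright forks 8 mm thick, 44 mm wide, at x = -45 and +34 mm, their notches open upward: about 17 mm wide at the floor (41 mm over the bench), 28 mm at the top (60 mm). Origin: on the bench, under the pick's origin when the pick lies in the rest; x along the pick to the hook.
- tin_a: Bystander: closed brass tin, 72 mm diameter, 20 mm high, origin under its centre.
- tin_b: Bystander: closed steel tin, 60 mm diameter, 18 mm high, origin under its centre.
- tweezers: Bystander: steel tweezers lying flat, 130 mm long along x, 12 mm wide, 7 mm high.
- ring_clamp: Bystander: wooden ring clamp lying flat, 120 mm long along x, 30 mm wide, 27 mm high.

How it is judged:
On the way, in this order (a step that is already met when the one before it is completed fails the run):
1. the pick is lifted out of its rest by the gripper (height (world z) of pick above 0.075 m and contact force between the fingers and pick above 1 N), for 0.1 s.
2. the hook is down in the clip's eye while the clip still sits in its groove (horizontal distance between hook_tip and clip_eye below 0.013 m and z of hook_tip in the frame of clip below 0 m and distance between clip and groove below 0.006 m), for 0.05 s.
3. the clip is pulled out of the groove, clear of the spindle, with the pick in the gripper (horizontal distance between clip and groove above 0.036 m and contact force between the fingers and pick above 1 N).
At the end, for the whole second after the job is handed in: The clip is off the spindle, its C's centre more than 36 mm from the spindle's axis, lying at rest on the bobbin or the bench; the pick lies at rest in its rest or on the bench, its handle's centre less than 65 mm above the bench (horizontal distance between clip and groove above 0.036 m and height (world z) of clip between 0 and 0.085 m and linear speed of each of clip, pick below 0.02 m/s and height (world z) of pick between 0 and 0.065 m); the robot touches nothing.
It fails at once if the gripper or arm touches the clip (contact force between any of the fingers, the arm and clip above 0.5 N).
It fails at once if the pick is dropped (falls free faster than 1 m/s, a fall of 50 mm) (contact force between the fingers and pick below 0.1 N and linear speed of pick above 1 m/s).
It fails at once if a bystander is moved more than 30 mm (distance of any of tin_a, tin_b, tweezers, ring_clamp from where it was at the start of the episode above 0.03 m).
It also fails if it takes over 50 s, if anything falls off the work surface, if the arm or the gripper's body presses on something with over 40 N, if the wrist force passes 120 N, or if a joint passes its speed limit or range.

### The arm

A 6-joint arm with a two-finger parallel gripper is mounted at the origin on the work surface. World frame = base frame: x ahead of the robot, y to its left, z up, the work surface at z = 0. Lengths are in m, angles in rad, forces in N, time in s.
With the tool pointing down it reaches from about 0.3 to 0.875 m from the base axis. Payload 6.4 kg.
Tool frame: the origin (TCP) lies at the very end of the fingers, on their centre line; the grasp point (between the pads) lies 19 mm behind it; z points along the fingers, y is the line along which they close (so a half turn about z gives the same grasp; the last joint's range is limited). The gripper opens to 85 mm and grips with 20 to 120 N. Pads are 22 mm wide; open, the fingers measure 114 mm over their backs; the gripper's body (76 mm by 85 mm) begins 54 mm behind the grasp point. The pads swing forward as they close: fully open they stand 13 mm farther back than shut.
Start: joints at [-1.54, 0.181, 1.607, -0, 1.354, -0.206], TCP at [0.135, -0.559, 0.231] pointing down, gripper open.
Joint ranges: [-2.99, 2.99], [-0.89, 2.07], [0.3, 2.58], [-1.14, 4.28], [0, 2.63], [-3.12, 3.12]. Speed limits (rad/s): [2.57, 2.57, 3.01, 3.14, 3.14, 3.14].

### API

Orientations are given as a unit quaternion [w, x, y, z].
In Python, from bench import ctrl gives the robot as it stands.
- The arm moves only by the shell command python3 jog.py 'ROWS'. ROWS is a JSON list of rows, 1 to 10 of them, each of 7 numbers: dx, dy, dz in m, then a rotation vector rx, ry, rz in rad, then the opening from 0.0 (shut) to 1.0 (fully open); each row is the pose to reach, as a shift and turn from the pose commanded when the command began, along the tool's axes at that moment; what a row does not reach only later rows make up. A row lasts 1/8 s, in which the tool goes at most 0.0625 m and 0.188 rad, less where a joint would pass 70% of its speed; a pose out of reach is approached as far as the arm can. The fingers move at their own pace and stop on an object; the grip force is fixed at half the most. Time passes only in rows, so rows that do not move let the fingers close. It prints the time, the measured TCP pose, the force, the opening and the grip force at its end.
- ctrl.get_obs(): the state, without advancing time (a new reading comes with each control period).
- ctrl.camera(name): name is "side" or "top" or "wrist"; returns the picture (480x640x3 uint8, blue, green, red); there is no depth.
- ctrl.camera_params(name): a dict with "fovy" (degrees; the focal length in pixels is half the picture's height over the tangent of half this angle, whatever the lens; pixels are square), "cx", "cy" (the principal point, pixels), "view" (4x4, takes a point from world to camera coordinates). Camera axes: x right, y up, looking along -z (the intrinsics and any distortion apply to the point x, -y, -z); pixel columns grow to the right and rows downward; lengths in m; the calibration is good to about 2 mm. The wrist camera is an equidistant fisheye: a pixel r from the principal point sees the ray r / f radians off the axis. A picture is of the moment at which its call begins: read the wrist's pose just before it. camera_params takes no time and is no camera call; for the wrist camera it gives the pose at the moment of the call.
- ctrl.hand_in(): hands the job in; it is judged then, once.
The state is a dict: "time_s": time; "q": joint angles; "dq": joint speeds; "joint_efforts": joint torques, N m; "eef_pos": TCP position; "eef_rot": TCP orientation; "wrist_force": force on the tool from outside, world axes, zero at the start; "torque": the same for the moment, N m; "opening": opening from 0.0 (shut) to 1.0 (fully open); "grasp_force": force on a finger pad.
Only numpy, scipy, OpenCV 4.12 (cv2) and the standard library are available. Lean on these libraries where they do the work, as an engineer would, in place of code of your own. Each camera call takes 0.05 s, during which the arm holds its last target. There are 200 camera calls.

## Working session

There is one attempt and no reset: what is moved stays moved. The work goes in short steps, Python scripts to look and compute and a shell command to move; the robot and the scene stay as the last step left them, time stands still between calls to the robot, and variables do not carry over. Pictures are saved under pics/ and viewed, at most 13 in all, crops included, and the job is handed in when it is done.

```bash
ls; mkdir -p pics
python3 - <<'E'
from bench import ctrl
import cv2,numpy as np
o=ctrl.get_obs();print(o)
for n in("side","top"):
    im=ctrl.camera(n);cv2.imwrite(f"pics/{n}0.png",im)
    p=ctrl.camera_params(n);print(n,p)
E
```

```text
bench.py
jog.py
pics
{'time_s': 0.0, 'q': array([-1.54027298e+00,  1.81535269e-01,  1.60802674e+00,  6.09681641e-06,
        1.35379046e+00, -2.06277785e-01]), 'dq': array([ 0.00270242,  0.00023296, -0.00024144,  0.00084654,  0.00041278,
        0.00172539]), 'joint_efforts': array([ 8.08525638e-04, -4.44868255e+01, -3.51340592e+01, -1.53515512e-04,
        8.95242876e-03,  2.67142417e-05]), 'eef_pos': array([ 0.1349056 , -0.55837613,  0.23037834]), 'eef_rot': array([-8.76249059e-04,  9.92998531e-01,  1.18123423e-01,  8.01890225e-05]), 'wrist_force': array([ 0.80785057, -0.31418376,  0.11842465]), 'torque': array([0.0193914 , 0.01213526, 0.02736754]), 'grasp_force': 0.0, 'opening': 0.9986949214766976}
side {'fovy': 46.785239807308855, 'cx': 325.3228747721657, 'cy': 243.17346056450228, 'view': array([[-0.99967572, -0.02086149, -0.01460313,  0.55689057],
       [ 0.0067879 , -0.77101943,  0.63677544, -0.09447612],
       [-0.02454338,  0.63646982,  0.77091101, -1.0692793 ],
       [ 0.        ,  0.        ,  0.        ,  1.        ]])}
top {'fovy': 45.9313929341106, 'cx': 330.83619870522637, 'cy': 240.30653134262505, 'view': array([[-0.01967953, -0.9997671 , -0.00885748, -0.01045684],
       [ 0.9983757 , -0.02012437,  0.05330077, -0.54262836],
       [-0.05346661, -0.00779416,  0.99853922, -1.13471332],
       [ 0.        ,  0.        ,  0.        ,  1.        ]])}
```

View pics/top0.png

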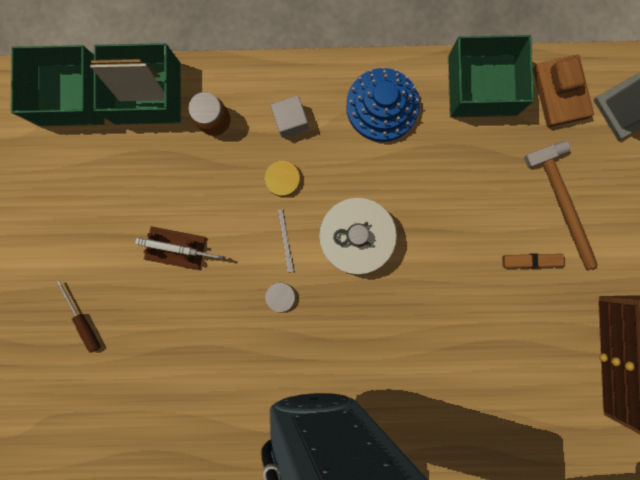

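View pics/side0.png

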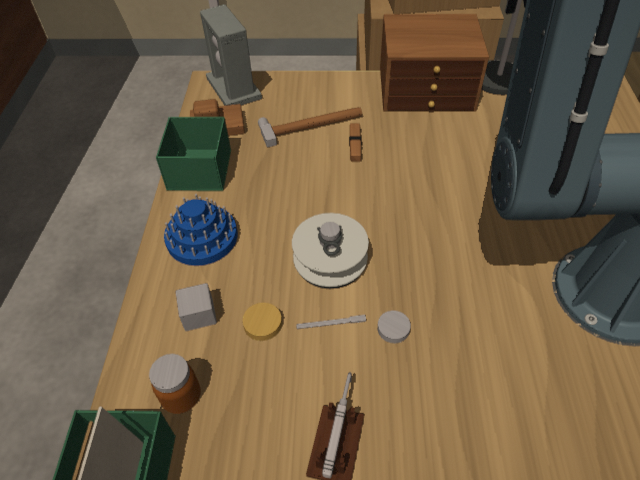

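The top view shows the pick with its handle from (138,241) to (195,252) and its hook at (235,261). The reel is at (358,236) and the clip's eye at (341,238). In the side view the reel is at (330,245) and the pick runs from (328,470) to (350,376). I'll enlarge both for accurate points.

```bash
cat > h.py <<'E'
from bench import ctrl
import cv2,numpy as np
def ray(n,u,v,P=None):
    p=P or ctrl.camera_params(n);f=240/np.tan(np.radians(p["fovy"]/2))
    a=np.array([u-p["cx"],v-p["cy"]])
    if n=="wrist":
        r=np.hypot(*a)+1e-9;t=r/f;c=np.r_[a/r*np.sin(t),np.cos(t)]
    else: c=np.r_[a/f,1.]
    c=c*[1,-1,-1];V=p["view"];R=V[:3,:3]
    d=R.T@c;return -R.T@V[:3,3],d/np.linalg.norm(d)
def plane(n,u,v,z,P=None):
    o,d=ray(n,u,v,P);return o+d*(z-o[2])/d[2]
def tri(*rs):
    A=0;b=0
    for o,d in rs:
        M=np.eye(3)-np.outer(d,d);A=A+M;b=b+M@o
    x=np.linalg.solve(A,b);return x,[np.linalg.norm((np.eye(3)-np.outer(d,d))@(x-o)) for o,d in rs]
def proj(n,X,P=None):
    p=P or ctrl.camera_params(n);f=240/np.tan(np.radians(p["fovy"]/2))
    c=(p["view"]@np.r_[X,1])[:3]*[1,-1,-1]
    if n=="wrist":
        r=np.hypot(c[0],c[1]);t=np.arctan2(r,c[2]);return np.array([p["cx"],p["cy"]])+f*t*c[:2]/r
    return np.array([p["cx"],p["cy"]])+f*c[:2]/c[2]
E
python3 - <<'E'
import cv2,numpy as np
t=cv2.imread("pics/top0.png");s=cv2.imread("pics/side0.png")
def crop(im,x,y,w,h,k): return cv2.resize(im[y:y+h,x:x+w],None,fx=k,fy=k,interpolation=cv2.INTER_CUBIC)
a=crop(t,130,220,114,60,3.5) ; b=crop(t,315,205,86,60,4.5)
c=crop(s,300,365,75,115,2.6); d=crop(s,285,210,90,75,4.4)
W=np.zeros((600,800,3),np.uint8)
for im,x,y in((a,0,0),(b,405,0),(c,0,290),(d,300,270)): 
    im=im[:600-y,:800-x];W[y:y+im.shape[0],x:x+im.shape[1]]=im
cv2.imwrite("pics/c1.png",W)
E
```

```text
(no output)
```

View pics/c1.png

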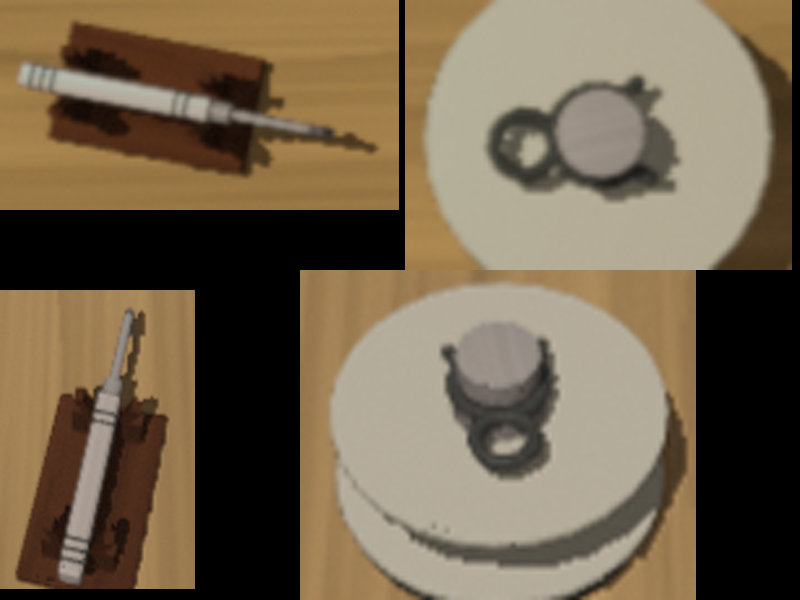

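The crop shows the pick's butt at about top (135.7,240.9) / side (326.9,476.5), its bend at top (224,257.7) / side (349.6,373.8), the eye hole at top (342,237.4) / side (331.8,248.6), and the head top at (358.3,234.3) / (330,229.5).

Run:
```python
from h import *
np.set_printoptions(precision=4,suppress=True)
def T(a,b): return tri(ray("top",*a),ray("side",*b))
bu=T((135.7,240.9),(326.9,476.5));be=T((224,257.7),(349.6,373.8));ey=T((342.1,237.4),(331.8,248.6));hd=T((358.3,234.3),(330,229.5))
for n,x in zip("butt bend eye head".split(),(bu,be,ey,hd)):print(n,x)
d=be[0]-bu[0];print("yaw",np.arctan2(d[1],d[0]),"len",np.linalg.norm(d[:2]),"org",bu[0]+d*70/173)
print("eye@80.5",plane("top",342.1,237.4,.0805),plane("side",331.8,248.6,.0805))
e=ey[0]-hd[0];print("clip yaw",np.arctan2(e[1],e[0]),np.linalg.norm(e[:2]))
p=ctrl.camera_params("wrist");print(p)
o=ctrl.get_obs();from scipy.spatial.transform import Rotation as R
q=o["eef_rot"];M=R.from_quat(np.r_[q[1:],q[0]]).as_matrix();print(M)
V=p["view"];print("cam in tool",M.T@(-V[:3,:3].T@V[:3,3]-o["eef_pos"]), M.T@V[:3,:3].T)
```

```text
butt (array([0.5469, 0.3647, 0.0458]), [np.float64(0.00038498273621714353), np.float64(0.00038498273621718034)])
bend (array([0.5113, 0.193 , 0.0306]), [np.float64(0.0003698091617510228), np.float64(0.00036980916175097)])
eye (array([ 0.5445, -0.0435,  0.0737]), [np.float64(0.00014806309295604207), np.float64(0.00014806309295623644)])
head (array([ 0.5483, -0.074 ,  0.0939]), [np.float64(2.263967380679807e-05), np.float64(2.263967380663027e-05)])
yaw -1.7749862217515868 len 0.17543102314824 org [0.5325 0.2952 0.0397]
eye@80.5 [ 0.5439 -0.0434  0.0805] [ 0.5445 -0.038   0.0805]
clip yaw 1.6980614380258485 0.030701824426201632
{'fovy': 65.70646984690485, 'cx': 317.64449201737057, 'cy': 239.91526792137552, 'view': array([[ 0.2347, -0.9721, -0.0018, -0.5736],
       [ 0.936 ,  0.2265, -0.2695,  0.0348],
       [ 0.2624,  0.0616,  0.963 , -0.3786],
       [ 0.    ,  0.    ,  0.    ,  1.    ]])}
[[ 0.9721  0.2346 -0.0001]
 [ 0.2346 -0.9721  0.0016]
 [ 0.0003 -0.0016 -1.    ]]
cam in tool [ 0.0685 -0.0004 -0.1424] [[ 0.0002  0.9629  0.2698]
 [ 1.     -0.0002  0.0002]
 [ 0.0002  0.2698 -0.9629]]
```

```bash
cat >> h.py <<'E'
from scipy.spatial.transform import Rotation as R
np.set_printoptions(precision=4,suppress=True)
def rot(o=None):
    q=(o or ctrl.get_obs())["eef_rot"];return R.from_quat(np.r_[q[1:],q[0]])
def down(yaw): # tool down, tool x at world yaw
    return R.from_euler("z",yaw)*R.from_euler("x",np.pi)
def to(pos,yaw):
    o=ctrl.get_obs();r=rot(o);d=r.inv().apply(np.array(pos)-o["eef_pos"]);w=(r.inv()*down(yaw)).as_rotvec()
    print("row",d,w,"rows",max(np.linalg.norm(d)/.0625,np.linalg.norm(w)/.188))
def snap(n,f):
    P=ctrl.camera_params(n);im=ctrl.camera(n);cv2.imwrite(f"pics/{f}.png",im);np.save(f"pics/{f}.npy",P,allow_pickle=True);return im,P
def par(f): return np.load(f"pics/{f}.npy",allow_pickle=True).item()
E
python3 jog.py '[[0.487,-0.333,-0.02,0,0,-1.131,1],[0.487,-0.333,-0.02,0,0,-1.131,1],[0.487,-0.333,-0.02,0,0,-1.131,1],[0.487,-0.333,-0.02,0,0,-1.131,1],[0.487,-0.333,-0.02,0,0,-1.131,1],[0.487,-0.333,-0.02,0,0,-1.131,1],[0.487,-0.333,-0.02,0,0,-1.131,1],[0.487,-0.333,-0.02,0,0,-1.131,1],[0.487,-0.333,-0.02,0,0,-1.131,1],[0.487,-0.333,-0.02,0,0,-1.131,1]]'
python3 - <<'E'
from h import *
snap("wrist","w1");print(ctrl.get_obs()["time_s"]);to((.565,0.03,.25),1.37)
E
```

```text
time_s: 1.35
eef_pos: [0.5316, -0.1181, 0.251]
eef_rot: [-0.0, 0.774, 0.633, 0.0]
wrist_force: [-0.6, -0.6, -0.5]
opening: 0.998
grasp_force: 0.0
1.4
row [0.1502 0.0027 0.0013] [ 0.0005 -0.0021  0.0015] rows 2.403656151119583
```

View pics/w1.png

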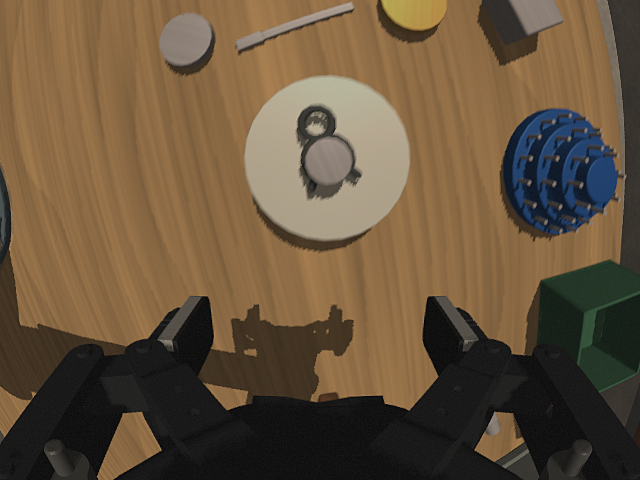

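The wrist view shows the eye at about (317,123), the spindle head at (329,160), and the flange centred at (327,158). I'll move on and take a second view.

```bash
python3 jog.py '[[0.07,0.035,0,0,0,0,1],[0.07,0.035,0,0,0,0,1],[0.07,0.035,0,0,0,0,1]]'
python3 - <<'E'
from h import *
snap("wrist","w2");
for f in("w1","w2"):
    im=cv2.imread(f"pics/{f}.png");P=par(f)
    a=proj("wrist",(0.544,-0.043,.08),P);b=proj("wrist",(.548,-.074,.1),P);print(f,a,b)
to((.52,.225,.25),1.37)
im=cv2.imread("pics/w1.png");i2=cv2.imread("pics/w2.png")
P=par("w2");a=proj("wrist",(0.544,-0.05,.08),P).astype(int)
c=[cv2.resize(i[y-65:y+65,x-65:x+65],None,fx=3,fy=3,interpolation=cv2.INTER_CUBIC) for i,x,y in((im,322,145),(i2,*a))]
print(a);cv2.imwrite("pics/c2.png",np.hstack(c))
E
```

```text
time_s: 1.78
eef_pos: [0.5784, -0.0591, 0.2507]
eef_rot: [-0.0, 0.775, 0.633, -0.001]
wrist_force: [-1.0, -0.6, -0.9]
opening: 0.995
grasp_force: 0.0
w1 [314.5983 130.0012] [327.1936 166.8322]
w2 [275.1576 208.8293] [285.5889 248.5344]
row [ 0.2674 -0.114   0.0008] [-0.0013  0.0005 -0.0016] rows 4.651535960547962
[276 216]
```

View pics/c2.png

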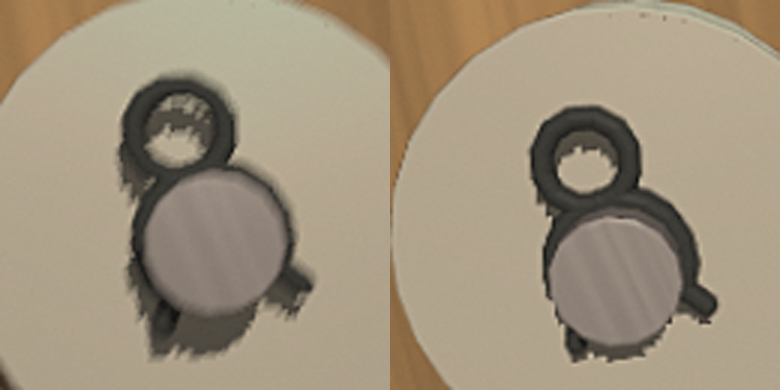

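The crops put the eye at (317.3,123.3) in view 1 and (276.3,204) in view 2. The head top is at (329,160) and (286.7,244.7). Next I move to view the pick.

```bash
python3 - <<'E'
from h import *
A,B=par("w1"),par("w2")
e=tri(ray("wrist",317.3,123.3,A),ray("wrist",276.3,204,B),);h=tri(ray("wrist",329,160,A),ray("wrist",286.7,244.7,B))
print(e,h)
for p,q,z in(((317.3,123.3),(276.3,204),.0805),((329,160),(286.7,244.7),.1)): print(plane("wrist",*p,z,A),plane("wrist",*q,z,B))
E
python3 jog.py '[[0.267,-0.114,0,0,0,0,1],[0.267,-0.114,0,0,0,0,1],[0.267,-0.114,0,0,0,0,1],[0.267,-0.114,0,0,0,0,1],[0.267,-0.114,0,0,0,0,1],[0.267,-0.114,0,0,0,0,1]]'
python3 - <<'E'
from h import *
im,P=snap("wrist","w3");cv2.imwrite("pics/w3c.png",cv2.resize(im[0:330,140:500],None,fx=1.8,fy=1.8,interpolation=cv2.INTER_CUBIC))
E
```

```text
(array([ 0.5471, -0.0381,  0.0873]), [np.float64(0.00017998515136772117), np.float64(0.0001799851513677022)]) (array([ 0.5505, -0.0687,  0.1078]), [np.float64(0.0002982856203287286), np.float64(0.00029828562032854604)])
[ 0.5473 -0.0379  0.0805] [ 0.546  -0.039   0.0805]
[ 0.5504 -0.069   0.1   ] [ 0.5496 -0.071   0.1   ]
time_s: 2.58
eef_pos: [0.5198, 0.2258, 0.2514]
eef_rot: [-0.0, 0.774, 0.633, -0.0]
wrist_force: [1.0, -0.3, 0.4]
opening: 1.001
grasp_force: 0.0
```

View pics/w3c.png

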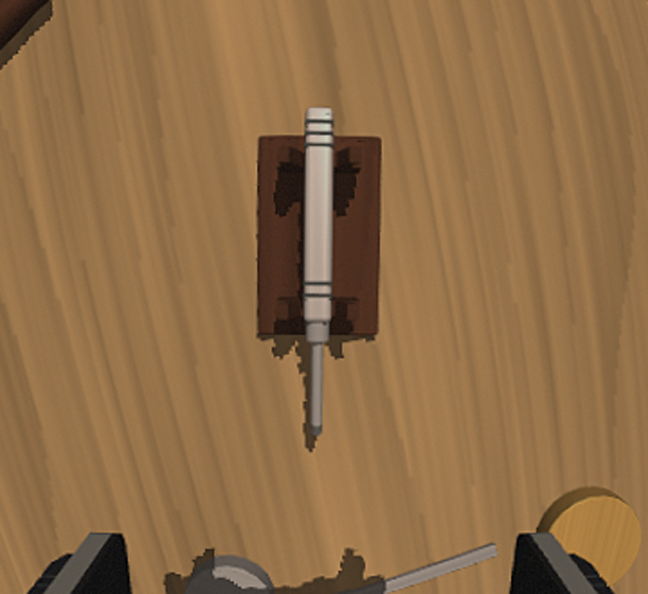

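The view shows the pick almost parallel to the tool's x. Its butt is at about (317.2,60) in the full picture and its bend at about (315.6,239).

```bash
python3 - <<'E'
from h import *
A=par("w3")
b=plane("wrist",317.2,60,.059,A);e=plane("wrist",315.6,238.9,.052,A);d=e-b
print(b,e,np.hypot(*d[:2]),"yaw",np.arctan2(d[1],d[0])+np.pi,"org",b+d*70/173)
bt=plane("top",135.7,240.9,.059);et=plane("top",224,257.7,.052);d=et-bt;print(bt,et,np.arctan2(d[1],d[0])+np.pi,bt+d*70/173)
E
python3 jog.py '[[0.06,0,0.04,0,0,0,1],[0.06,0,0.04,0,0,0,1]]'
python3 - <<'E'
from h import *
im,P=snap("wrist","w4");cv2.imwrite("pics/w4c.png",cv2.resize(im[60:400,140:500],None,fx=1.7,fy=1.7,interpolation=cv2.INTER_CUBIC))
E
```

```text
[0.5473 0.3637 0.059 ] [0.5126 0.2009 0.052 ] 0.1664289632134352 yaw 1.360973757334766 org [0.5332 0.2979 0.0562]
[0.5465 0.3601 0.059 ] [0.5103 0.1888 0.052 ] 1.3630275463190695 [0.5318 0.2907 0.0562]
time_s: 2.88
eef_pos: [0.5322, 0.2829, 0.2084]
eef_rot: [-0.001, 0.775, 0.631, -0.002]
wrist_force: [-0.0, 0.3, -0.4]
opening: 0.999
grasp_force: 0.0
```

View pics/w4c.png

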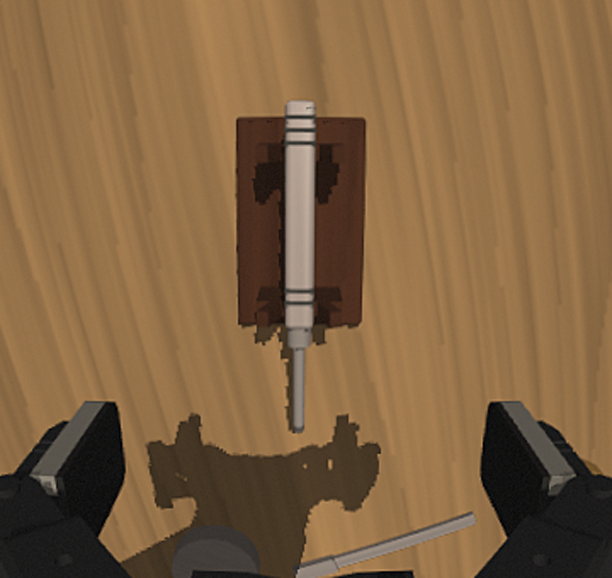

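View w4 puts the butt at (316.5,119.4), the handle's front end at (315.9,252.4), and the bend at (314.7,313.5). The front end in w3 was (315.6,177.8).

Run:
```python
from h import *
A,B=par("w3"),par("w4")
pts={"butt":((317.2,60),(316.5,119.4)),"front":((315.6,177.8),(315.9,252.4)),"bend":((315.6,238.9),(314.7,313.5))}
Q={}
for k,(a,b) in pts.items():
    Q[k]=tri(ray("wrist",*a,A),ray("wrist",*b,B));print(k,*Q[k],plane("wrist",*b,.057,B))
m=(Q["butt"][0]*40+Q["front"][0]*70)/110;print("org",m)
b=plane("wrist",316.5,119.4,.059,B);f=plane("wrist",315.9,252.4,.059,B);print("org2",b+(f-b)*70/110,np.linalg.norm(f-b),np.arctan2(*(b-f)[1::-1]))
to((.5325,.295,.034),1.362)
```

```text
butt [0.5476 0.3653 0.0515] [np.float64(4.838474304301825e-06), np.float64(4.838474304345063e-06)] [0.5475 0.365  0.057 ]
front [0.5246 0.2582 0.0532] [np.float64(0.0002790635472012181), np.float64(0.0002790635472012616)] [0.5251 0.2593 0.057 ]
bend [0.5121 0.2005 0.0501] [np.float64(0.00037505454201275677), np.float64(0.00037505454201294987)] [0.5125 0.204  0.057 ]
org [0.5329 0.2971 0.0526]
org2 [0.5334 0.2981 0.059 ] 0.10734978375311045 1.361996917529415
row [ 0.0122 -0.0018  0.1748] [-0.0033  0.0021  0.0051] rows 2.8032338483868617
```

```bash
python3 jog.py '[[0.014,-0.002,0.04,0,0,0.005,1],[0.014,-0.002,0.09,0,0,0.005,1],[0.014,-0.002,0.14,0,0,0.005,1],[0.014,-0.002,0.16,0,0,0.005,1],[0.014,-0.002,0.177,0,0,0.005,1],[0.014,-0.002,0.177,0,0,0.005,1],[0.014,-0.002,0.177,0,0,0.005,0],[0.014,-0.002,0.177,0,0,0.005,0],[0.014,-0.002,0.177,0,0,0.005,0],[0.014,-0.002,0.177,0,0,0.005,0]]'
python3 jog.py '[[0,0,0,0,0,0,0],[0,0,0,0,0,0,0],[0,0,0,0,0,0,0],[0,0,0,0,0,0,0]]'
```

```text
time_s: 4.18
eef_pos: [0.5339, 0.2981, 0.0348]
eef_rot: [0.0, 0.777, 0.63, 0.0]
wrist_force: [-5.2, -1.6, 16.5]
opening: 0.15
grasp_force: 60.5
time_s: 4.68
eef_pos: [0.5341, 0.2981, 0.0349]
eef_rot: [0.0, 0.777, 0.63, 0.0]
wrist_force: [-1.3, 0.6, 6.1]
opening: 0.15
grasp_force: 59.1
```

```bash
python3 jog.py '[[0,0,-0.02,0,0,0,0],[0,0,-0.05,0,0,0,0],[0,0,-0.1,0,0,0,0],[0,0,-0.12,0,0,0,0],[0,0,-0.12,0,0,0,0]]'
python3 - <<'E'
from h import *
im,P=snap("wrist","w5");cv2.imwrite("pics/w5.png",im)
E
```

```text
time_s: 5.3
eef_pos: [0.5347, 0.2982, 0.1562]
eef_rot: [0.001, 0.777, 0.63, 0.002]
wrist_force: [0.5, 0.3, -2.3]
opening: 0.153
grasp_force: 58.6
```

View pics/w5.png

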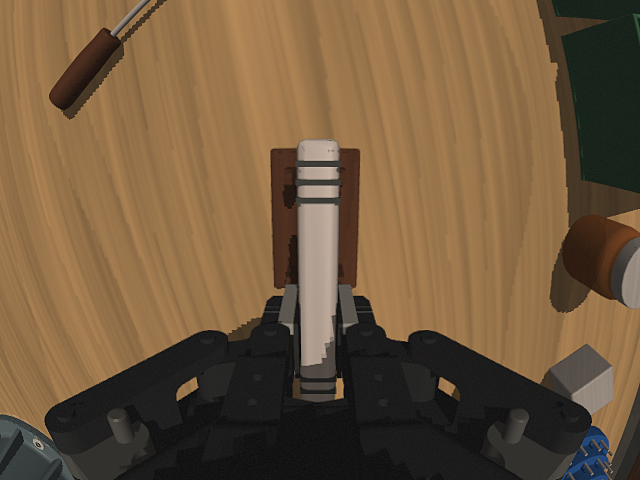

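The pick is held in line with the tool, with its butt at (318,140). The hook is hidden from this camera, so I'll stage it above the eye and check with the fixed cameras.

Run:
```python
from h import *
P=par("w5");o=ctrl.get_obs()
b=plane("wrist",318,140,o["eef_pos"][2]+.024,P);print("butt in tool",rot(o).inv().apply(b-o["eef_pos"]))
to((.5346,.0584,.140),1.68)
```

```text
butt in tool [ 0.0689  0.0012 -0.024 ]
row [-0.234   0.0505  0.0141] [ 0.0001 -0.0001 -0.3172] rows 3.8369697899274966
```

```bash
python3 jog.py '[[-0.05,0.01,0,0,0,-0.08,0],[-0.11,0.024,0.005,0,0,-0.16,0],[-0.17,0.036,0.01,0,0,-0.24,0],[-0.22,0.048,0.014,0,0,-0.317,0],[-0.234,0.0505,0.014,0,0,-0.317,0],[-0.234,0.0505,0.014,0,0,-0.317,0],[-0.234,0.0505,0.014,0,0,-0.317,0]]'
python3 - <<'E'
from h import *
t,_=snap("top","t6");s,_=snap("side","s6")
k=5
a=cv2.resize(t[205:270,290:370],None,fx=k,fy=k,interpolation=cv2.INTER_CUBIC);b=cv2.resize(s[195:275,300:370],None,fx=k,fy=k,interpolation=cv2.INTER_CUBIC)
W=np.zeros((400,750,3),np.uint8);W[:325,:400]=a;W[:400,400:]=b;cv2.imwrite("pics/c6.png",W)
E
```

```text
time_s: 6.22
eef_pos: [0.5344, 0.0598, 0.1396]
eef_rot: [-0.001, 0.667, 0.745, -0.0]
wrist_force: [-0.4, -0.6, -1.0]
opening: 0.149
grasp_force: 58.5
```

View pics/c6.png

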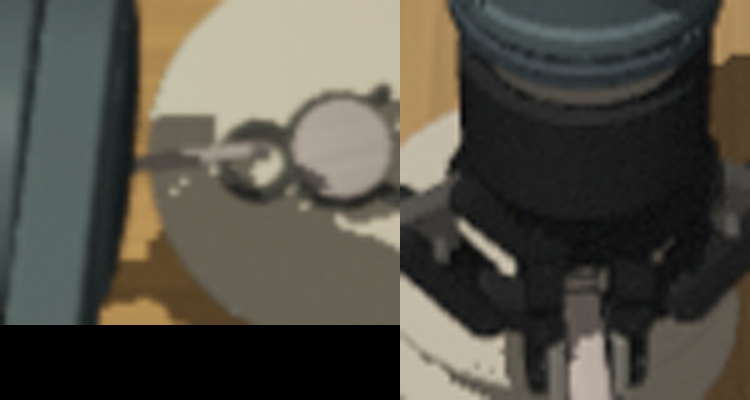

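The top view shows the shank's end at about (344,235), just over the eye at (342.1,237.4). The side view is blocked by the gripper. Next I compare them at their true heights.

Run:
```python
from h import *
o=ctrl.get_obs();r=rot(o);z=o["eef_pos"][2]+.015
tip=o["eef_pos"]+r.apply([.0689-.17,.0012,.021]);print("tip from butt",tip)
e=plane("top",344,235,z);m=plane("top",330,236,z)
print("bend top cam (outer, minus 3mm +y)",e, e-3e-3*(r.apply([-1,0,0])))
print("eye top",plane("top",342.1,237.4,.0805)); to((.5346,.0584,.1),1.68)
print(r.apply([1,0,0]))
```

```text
tip from butt [ 0.547  -0.0404  0.119 ]
bend top cam (outer, minus 3mm +y) [ 0.5438 -0.046   0.1551] [ 0.5434 -0.043   0.1551]
eye top [ 0.5439 -0.0434  0.0805]
row [-0.0016 -0.0002  0.0401] [-0.0003 -0.0003  0.0016] rows 0.6414962753094299
[-0.1105  0.9939  0.0003]
```

```bash
python3 jog.py '[[0,0,0.015,0,0,0,0],[0,0,0.03,0,0,0,0],[0,0,0.04,0,0,0,0],[0,0,0.045,0,0,0,0],[0,0,0.045,0,0,0,0]]'
python3 jog.py '[[0,0,0.003,0,0,0,0],[0,0,0.005,0,0,0,0],[0,0,0.005,0,0,0,0]]'
```

```text
time_s: 6.95
eef_pos: [0.5346, 0.0585, 0.0948]
eef_rot: [-0.0, 0.668, 0.745, -0.0]
wrist_force: [0.1, -0.1, -0.1]
opening: 0.149
grasp_force: 58.5
time_s: 7.32
eef_pos: [0.5348, 0.0585, 0.0903]
eef_rot: [0.0, 0.668, 0.745, 0.0]
wrist_force: [-0.2, -0.0, -1.1]
opening: 0.149
grasp_force: 58.5
```

```bash
python3 jog.py '[[0.003,0,0,0,0,0,0],[0.006,0,0,0,0,0,0],[0.009,0,0,0,0,0,0],[0.012,0,0,0,0,0,0]]'
python3 jog.py '[[0.003,0,0,0,0,0,0],[0.006,0,0,0,0,0,0],[0.009,0,0,0,0,0,0],[0.013,0,0,0,0,0,0],[0.018,0,0,0,0,0,0],[0.023,0,0,0,0,0,0],[0.028,0,0,0,0,0,0]]'
```

```text
time_s: 7.82
eef_pos: [0.5337, 0.07, 0.0904]
eef_rot: [0.001, 0.667, 0.745, -0.0]
wrist_force: [-0.3, -5.3, -0.7]
opening: 0.153
grasp_force: 58.5
time_s: 8.7
eef_pos: [0.5304, 0.0989, 0.0903]
eef_rot: [-0.0, 0.667, 0.745, 0.0]
wrist_force: [-0.2, 0.3, -1.1]
opening: 0.15
grasp_force: 58.5
```

```bash
python3 jog.py '[[0.005,0,0,0,0,0,0],[0.01,0,0,0,0,0,0],[0.015,0,0,0,0,0,0],[0.018,0,0,0,0,0,0],[0.018,0,0,0,0,0,0]]'
python3 - <<'E'
from h import *
t,_=snap("top","t7");s,_=snap("side","s7")
k=5
a=cv2.resize(t[205:270,290:370],None,fx=k,fy=k,interpolation=cv2.INTER_CUBIC);b=cv2.resize(s[195:275,300:370],None,fx=k,fy=k,interpolation=cv2.INTER_CUBIC)
W=np.zeros((400,750,3),np.uint8);W[:325,:400]=a;W[:400,400:]=b;cv2.imwrite("pics/c7.png",W)
E
```

```text
time_s: 9.32
eef_pos: [0.5284, 0.1164, 0.0902]
eef_rot: [-0.0, 0.667, 0.745, -0.0]
wrist_force: [-0.5, 0.0, -0.5]
opening: 0.154
grasp_force: 58.6
```

View pics/c7.png

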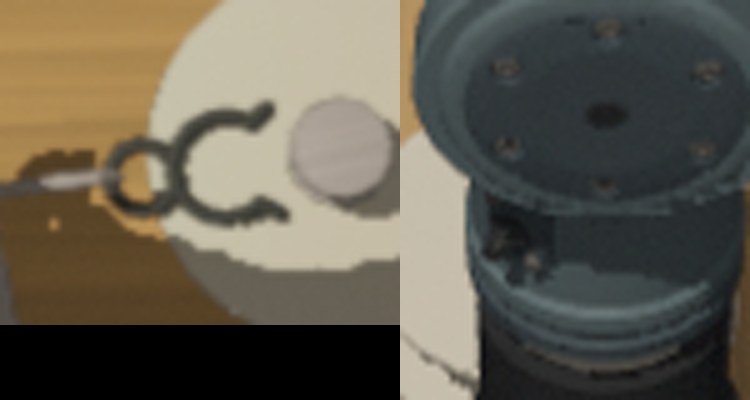

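The clip is off: its C is centred at crop (225,165), about 45 mm from the spindle, and it lies on the bobbin. I'll pull a touch more, relax, and lift the hook straight out.

```bash
python3 jog.py '[[0.004,0,0,0,0,0,0],[0.004,0,0,0,0,0,0],[0,0,0,0,0,0,0],[0,0,-0.01,0,0,0,0],[0,0,-0.03,0,0,0,0],[0,0,-0.07,0,0,0,0],[0,0,-0.07,0,0,0,0]]'
python3 - <<'E'
from h import *
to((.5341,.298,.10),1.362)
E
```

```text
time_s: 10.3
eef_pos: [0.5313, 0.1161, 0.1646]
eef_rot: [0.003, 0.668, 0.745, 0.003]
wrist_force: [1.1, -0.6, -1.0]
opening: 0.151
grasp_force: 58.6
row [0.1806 0.022  0.0646] [ 0.0078 -0.0004  0.3177] rows 3.088570828433649
```

```bash
python3 jog.py '[[0.05,0.006,0,0,0,0.08,0],[0.1,0.012,0,0,0,0.16,0],[0.15,0.018,0,0,0,0.24,0],[0.181,0.022,0,0.004,0,0.318,0],[0.181,0.022,0,0.004,0,0.318,0],[0.181,0.022,0,0.004,0,0.318,0],[0.181,0.022,0,0.004,0,0.318,0]]'
python3 - <<'E'
from h import *
t,_=snap("top","t8");cv2.imwrite("pics/c8.png",cv2.resize(t[195:275,300:420],None,fx=5,fy=5,interpolation=cv2.INTER_CUBIC))
to((.5341,.2981,.035),1.362)
E
```

```text
time_s: 11.18
eef_pos: [0.5307, 0.2973, 0.1601]
eef_rot: [-0.001, 0.777, 0.629, -0.002]
wrist_force: [-0.3, 0.1, -1.4]
opening: 0.154
grasp_force: 58.6
row [0.0016 0.0036 0.1252] [-0.0041  0.0009 -0.0013] rows 2.004210596129316
```

View pics/c8.png

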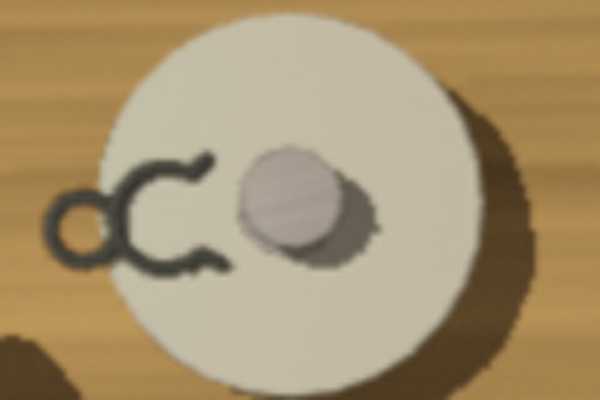

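The clip lies clear on the bobbin: its C is at crop (170,215), against the spindle at (290,197). Now I'll lay the pick back.

```bash
python3 jog.py '[[0.0016,0.0036,0.03,0,0,0,0],[0.0016,0.0036,0.07,0,0,0,0],[0.0016,0.0036,0.08,0,0,0,0],[0.0016,0.0036,0.08,0,0,0,0],[0.0016,0.0036,0.08,0,0,0,0]]'
python3 - <<'E'
from h import *
to((.5341,.2981,.035),1.362)
E
```

```text
time_s: 11.85
eef_pos: [0.5355, 0.2996, 0.0821]
eef_rot: [-0.001, 0.777, 0.629, -0.0]
wrist_force: [-0.1, -0.9, -0.9]
opening: 0.151
grasp_force: 58.6
row [-0.0018 -0.001   0.0471] [-0.0014 -0.0008 -0.0004] rows 0.7550926643136209
```

```bash
python3 jog.py '[[-0.001,-0.001,0.015,0,0,0,0],[-0.001,-0.001,0.03,0,0,0,0],[-0.001,-0.001,0.04,0,0,0,0],[-0.001,-0.001,0.045,0,0,0,0],[-0.001,-0.001,0.045,0,0,0,0]]'
```

```text
time_s: 12.48
eef_pos: [0.5329, 0.2986, 0.0352]
eef_rot: [-0.001, 0.777, 0.63, -0.002]
wrist_force: [-0.5, 0.3, -2.4]
opening: 0.153
grasp_force: 58.8
```

```bash
python3 jog.py '[[0,0,0.001,0,0,0,0],[0,0,0.002,0,0,0,0],[0,0,0.002,0,0,0,0]]'
python3 jog.py '[[0,0,0,0,0,0,0.2],[0,0,0,0,0,0,0.25],[0,0,0,0,0,0,0.4],[0,0,0,0,0,0,1],[0,0,0,0,0,0,1],[0,0,0,0,0,0,1],[0,0,0,0,0,0,1]]'
python3 jog.py '[[0,0,-0.02,0,0,0,1],[0,0,-0.06,0,0,0,1],[0,0,-0.12,0,0,0,1],[0,0,-0.15,0,0,0,1],[0,0,-0.15,0,0,0,1]]'
python3 - <<'E'
from h import *
im,P=snap("wrist","w9")
t,_=snap("top","t9")
a=cv2.resize(im,(560,420));b=cv2.resize(t[195:275,300:340],(240,420));cv2.imwrite("pics/c9.png",np.hstack([a,b]))
E
```

```text
time_s: 12.85
eef_pos: [0.5331, 0.2987, 0.0348]
eef_rot: [-0.001, 0.777, 0.63, -0.001]
wrist_force: [-6.3, -2.3, 10.8]
opening: 0.152
grasp_force: 60.5
time_s: 13.72
eef_pos: [0.5329, 0.2985, 0.0333]
eef_rot: [-0.001, 0.777, 0.629, -0.001]
wrist_force: [-0.0, 0.7, 0.3]
opening: 1.003
grasp_force: 0.0
time_s: 14.35
eef_pos: [0.5358, 0.2994, 0.1886]
eef_rot: [0.0, 0.777, 0.63, 0.002]
wrist_force: [0.5, 0.1, -0.5]
opening: 1.004
grasp_force: 0.0
```

View pics/c9.png

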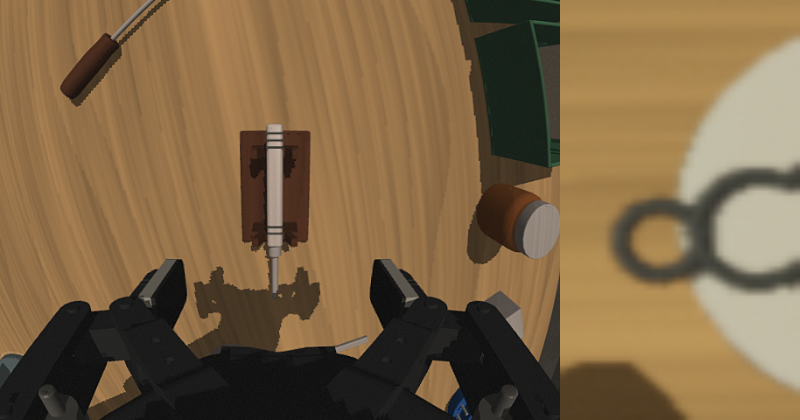

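The pick is back in its rest, running from (274,125) to (274,292) in this view. The clip has not moved on the bobbin, and the gripper is clear.

```bash
python3 -c "
from bench import ctrl
print(ctrl.hand_in())"
```

```text
the job is handed in; nothing more can be done
None
```

The clip is off the spindle and lying on the bobbin, the pick is back in its rest, and the job was handed in at about 14.5 s; the hand-in returned no verdict.

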